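# Slide the dosing cup under the wall dispenser

## Task

Slide the clear dosing cup along the drawer top, between the two cheeks of the splash guard and in under the wall dispenser, until the nozzle is over the middle of its mouth, ready for a dose. Keep it upright and down on the drawer top all the way, do not press the dispenser's push plate, and leave the massager and the things on the turntable as they stand.

Things in the scene. Friction and masses are not known exactly. Their poses are not given: they have to be found in the camera images.
- cup: The clear plastic dosing cup, open at the top, standing on the drawer top; 75 mm high, outer diameter 58 mm at the foot widening evenly to 65 mm at the rim, wall 3 mm, about 60 g. Origin: centre of its underside; z axis up through the mouth. It slides freely but tips if pushed high: push it within about 25 mm of the drawer top
- cup_mouth (a point): Centre of the cup's mouth, on its axis 75 mm above the underside
- dispenser: The frosted plastic wall push dispenser, fixed on a slim white pier, its panel (180 mm wide, 347 mm high, with a lit cap overhanging 22 mm). Origin: on the drawer top, in the panel's front face, on the dispenser's middle line. x points level into the panel (the way the cup goes in), y along the panel, z up. Its 12 mm back plate reaches down to the drawer top
- bay_mouth (a point): Middle of the opening of the splash guard below the tank, on the drawer top, 75 mm out from the panel. The bay is 104 mm wide in the clear between two upright cheeks 45 mm high and 4 mm thick, which run from here back to the back plate. No floor or sill: the cup stays on the drawer top. Pushed home against the back plate, the cup stops about 7 mm beyond the nozzle's axis
- tank_front (a point): Middle of the lower front edge of the frosted tank that overhangs the bay: 82 mm out from the panel, 145 mm above the drawer top. The tank is 96 mm wide, 70 mm deep and 150 mm high with its lid
- plate_face (a point): Middle of the front face of the white push plate, 70 mm wide and 50 mm high, on the front of the tank: 98 mm out from the panel, 180 mm above the drawer top
- nozzle (a point): Tip of the round 12 mm nozzle that points down below the tank: 115 mm above the drawer top, 52 mm out from the panel's face, on the dispenser's middle line
- push_plate (a joint): Push plate of the dispenser: 0 out at rest, grows as it is pressed in towards the panel, up to 0.007 m (spring, about 2 N to start and 8 N fully in)
- turntable: White round turntable, its foot fixed to the drawer top; the tray is 230 mm across, its floor 19 mm and its clear rim 31 mm above the drawer top, and it spins at a light touch. Origin: on its axis, at the drawer top
- bottle: Closed brown plastic bottle with a white cap, 58 mm across, 125 mm high, standing on the turntable. Origin: centre of its underside
- tin: Small round closed steel tin, 75 mm across, 36 mm high, standing on the turntable. Origin: centre of its underside
- massager: Pink hard silicone massager lying on the drawer top, 135 mm long along its own x axis, 52 mm across and 52 mm high at its round head (+x end). Origin: on the drawer top under its middle
Not all that is in view belongs to the job. Of the things that look like the cup, take the one that is farthest to the robot's right at the start.

How it is judged:
At the end, for the whole second after the job is handed in: The cup stands upright (within 0.08 rad) and still on the drawer top with its mouth's centre within 18 mm, seen from above, of the nozzle's tip, so that the whole nozzle is over the mouth; the push plate is out (less than 3 mm in); bottle, tin and massager are within 20 mm of where they stood (horizontal distance between cup_mouth and nozzle below 0.018 m and angle between cup's own z axis and vertical below 0.08 rad and height (world z) of cup below 0.006 m and linear speed of cup below 0.01 m/s and value of joint push_plate below 0.003 m and distance of each of bottle, tin, massager from where it was at the start of the episode below 0.02 m); the robot touches nothing.
It fails at once if the cup is tipped by more than 0.35 rad (angle between cup's own z axis and vertical above 0.35 rad).
It fails at once if the cup is lifted more than 20 mm off the drawer top (height (world z) of cup above 0.02 m).
It fails at once if the dispenser's push plate is pressed in by more than 3 mm (value of joint push_plate above 0.003 m).
It fails at once if the bottle, the tin or the massager is moved by more than 20 mm (distance of any of bottle, tin, massager from where it was at the start of the episode above 0.02 m).
It also fails if it takes over 51 s, if anything falls off the work surface, if the arm or the gripper's body presses on something with over 40 N, if the wrist force passes 120 N, or if a joint passes its speed limit or range.

## Robot

A 6-joint arm with a two-finger parallel gripper is mounted at the origin on the work surface. World frame = base frame: x ahead of the robot, y to its left, z up, the work surface at z = 0. Lengths are in m, angles in rad, forces in N, time in s.
With the tool pointing down it reaches from about 0.25 to 0.725 m from the base axis. Payload 4 kg.
Tool frame: the origin (TCP) lies at the very end of the fingers, on their centre line; the grasp point (between the pads) lies 19 mm behind it; z points along the fingers, y is the line along which they close (so a half turn about z gives the same grasp; the last joint's range is limited). The gripper opens to 85 mm and grips with 20 to 120 N. Pads are 22 mm wide; open, the fingers measure 114 mm over their backs; the gripper's body (76 mm by 85 mm) begins 54 mm behind the grasp point. The pads swing forward as they close: fully open they stand 13 mm farther back than shut.
Start: joints at [-1.187, 0.241, 0.005, 1.335, 0, 1.571], TCP at [0.187, -0.464, 0.231] pointing down, gripper open.
Joint ranges: [-2.72, 2.72], [-1.05, 1.87], [-1.09, 1.28], [-1.99, 2.15], [-1.42, 1.44], [-3.14, 3.14]. Speed limits (rad/s): [2.79, 2.79, 3.14, 3.14, 3.14, 3.14].

## Interface

Orientations are given as a unit quaternion [x, y, z, w].
In Python, from workcell import * gives the robot as it stands. The module is installed in compiled form; this text tells all that it offers.
- The arm moves only by the tool send_rows, never from a script. Its argument "steps" is text: rows parted by semicolons, each of 7 numbers parted by spaces: the opening, from -1 (shut) to 1 (fully open), then the shift along the world's x, y, z in m, then the turn, a rotation vector about the world's x, y, z in rad. A call has exactly 5 rows; each row shifts and turns the commanded pose from where the row before left it; what a row does not reach is not made up. A row lasts 1/12 s, in which the tool goes at most 41.7 mm and 7.16 degrees, less where a joint would pass 70% of its speed; a pose out of reach is approached as far as the arm can. A call is refused whole if a number of a shift passes 0.0417 or a number of a turn 0.125, either way. A call with a gripper value outside its range is refused whole. The fingers move at their own pace and stop on an object; the grip force is fixed at half the most. Time passes only in rows, so rows that do not move let the fingers close, or fill a call up. It gives the time, the measured TCP pose, the force, the opening and the grip force at its end, in the units of the state.
- get_obs(): the state, without advancing time (a new reading comes with each control period).
- camera(name): name is "scene" or "top"; returns a dict with "frame" (420x560x3 uint8, red, green, blue), "range_z" (420x560 float32, m along the optical axis (not along the pixel's ray), 0 where there is no reading), "camera_matrix" (3x3 intrinsics, pixels), "extrinsics" (4x4, takes a point from world to camera coordinates). Camera axes: x right, y down, z forward; pixel columns grow to the right and rows downward; lengths in m; the calibration is good to about 2 mm. A picture is of the moment at which its call begins.
- job_done(): hands the job in; it is judged then, once.
The state is a dict: "clock": time; "joint_pos": joint angles; "joint_vel": joint speeds; "tau": joint torques, N m; "eef_pos": TCP position; "tool_rot": TCP orientation; "ft_force": force on the tool from outside, world axes, zero at the start; "ft_torque": the same for the moment, N m; "grip_width": finger opening in m; "grasp_force": force on a finger pad.
Only numpy, scipy, OpenCV 4.12 (cv2) and the standard library are available. Lean on these libraries where they do the work, as an engineer would, in place of code of your own. Each camera call takes 0.05 s, during which the arm holds its last target. There are 200 camera calls.

## Working session

There is one attempt and no reset: what is moved stays moved. The work goes in short steps, Python scripts to look and compute and a tool call to move; the robot and the scene stay as the last step left them, time stands still between calls to the robot, and variables do not carry over. Pictures are saved under pics/ and viewed, at most 10 in all, crops included, and the job is handed in when it is done.

Besides the shell and the picture viewer there is one more tool, called by a JSON object that holds its "name" and its "arguments". send_rows: Moves the arm, as the interface text tells. Its arguments: {"type":"object","properties":{"steps":{"type":"string"}},"required":["steps"]}

```bash
mkdir -p pics
cat > h.py <<'E'
from workcell import *
import numpy as np, cv2
def snap(n):
    c=camera(n); np.savez(f'{n}.npz',**c); return c
def pts(c):
    K=c['camera_matrix'];T=np.linalg.inv(c['extrinsics']);z=c['range_z']
    v,u=np.mgrid[:z.shape[0],:z.shape[1]]
    p=np.stack([(u-K[0,2])/K[0,0]*z,(v-K[1,2])/K[1,1]*z,z],-1)
    return p@T[:3,:3].T+T[:3,3]
def proj(c,P):
    q=np.asarray(P)@c['extrinsics'][:3,:3].T+c['extrinsics'][:3,3]
    q=q@c['camera_matrix'].T; return q[...,:2]/q[...,2:]
E
python3 - <<'E'
from h import *
for n in('scene','top'):
    c=snap(n); cv2.imwrite(f'pics/{n}0.png',cv2.cvtColor(c['frame'],cv2.COLOR_RGB2BGR))
    print(n,np.linalg.inv(c['extrinsics']).round(3).tolist(),c['camera_matrix'][0,0])
o=get_obs();print(o['clock'],o['eef_pos'],o['tool_rot'],o['grip_width'])
E
```

```text
scene [[-0.226, 0.672, -0.705, 1.135], [0.974, 0.156, -0.163, 0.123], [0.001, -0.724, -0.69, 0.702], [0.0, 0.0, 0.0, 1.0]] 410.6438853283048
top [[0.011, -0.987, 0.162, 0.365], [-1.0, -0.011, -0.001, -0.002], [0.003, -0.162, -0.987, 1.329], [0.0, 0.0, 0.0, 1.0]] 473.0891088738664
0.1 [ 0.18702314 -0.46310496  0.23051709] [ 9.81642956e-01  1.90725570e-01 -1.78842371e-04 -9.11759221e-04] 0.0853336124885774
```

View pics/scene0.png

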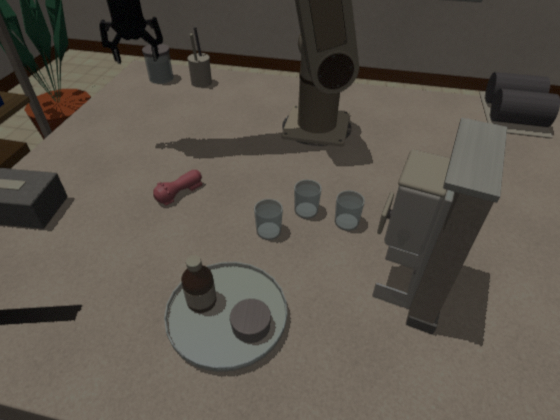

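View pics/top0.png

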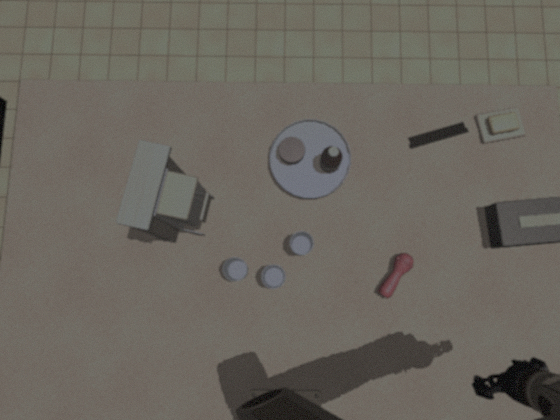

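The scene shows three look-alikes. In the top view they are at (235,269), (271,276) and (299,244); in the scene view they are (349,209), (307,199) and (268,219). The robot's right is -y, which is image-right in the top view, so I choose (299,244) top / (268,219) scene. The dispenser is around top (165,195), the turntable around (309,160) and the massager around (396,275).

Run:
```python
from h import *
L=lambda n:dict(np.load(n+'.npz'))
t,s=L('top'),L('scene')
def ray(c,uv,z):
    T=np.linalg.inv(c['extrinsics']);d=T[:3,:3]@np.linalg.inv(c['camera_matrix'])@[uv[0],uv[1],1]
    return T[:3,3]+d*(z-T[2,3])/d[2]
for a in [(235,269),(271,276),(299,244)]:print('cup~',ray(t,a,.04).round(3))
for a in [(349,224),(307,211),(268,231)]:print('foot scene',ray(s,a,.005).round(3))
P=np.concatenate([pts(c)[c['range_z']>0] for c in(t,s)])
m=(P[:,1]>.15)&(P[:,1]<.55)&(P[:,0]>.3)&(P[:,0]<.75)
D=P[m]
def rect(lo,hi):
    q=D[(D[:,2]>lo)&(D[:,2]<hi)];r=cv2.minAreaRect(q[:,:2].astype(np.float32));print(lo,hi,len(q),r,cv2.boxPoints(r).round(3).tolist())
print(np.histogram(D[:,2],bins=np.arange(.03,.4,.01)))
rect(.335,.36);rect(.288,.305);rect(.16,.2)
# blobs of small stuff
for nm,uv in dict(tin=(291,150),bottle=(333,158),head=(403,262),tail=(386,291)).items():print(nm,pts(t)[uv[1],uv[0]].round(3))
for z in(.019,.031):print('tt',ray(t,(309,160),z).round(3))
def crop(c,x0,x1,y0,y1,k):return cv2.resize(cv2.cvtColor(c['frame'][y0:y1,x0:x1],cv2.COLOR_RGB2BGR),None,fx=k,fy=k,interpolation=cv2.INTER_CUBIC)
a=crop(t,115,335,135,295,3.6);cv2.imwrite('pics/ct.png',cv2.convertScaleAbs(a,alpha=1.6))
b=crop(s,235,515,110,330,2.7);cv2.imwrite('pics/cs.png',cv2.convertScaleAbs(b,alpha=1.6))
```

```text
cup~ [0.412 0.138 0.04 ]
cup~ [0.394 0.041 0.04 ]
cup~ [ 0.481 -0.034  0.04 ]
foot scene [0.42  0.143 0.005]
foot scene [0.398 0.037 0.005]
foot scene [ 0.486 -0.041  0.005]
(array([ 452,  426,  197,  263,  249,  160,  176,  159,  172,  183,  175,
        185,  318,  432,  452,  509,  500,  700,  466,  477,  486,  533,
        532,  538,  534,  500, 3429,  232,  209,  219,  240, 5777, 1005,
          0,    0,    0]), array([0.03, 0.04, 0.05, 0.06, 0.07, 0.08, 0.09, 0.1 , 0.11, 0.12, 0.13,
       0.14, 0.15, 0.16, 0.17, 0.18, 0.19, 0.2 , 0.21, 0.22, 0.23, 0.24,
       0.25, 0.26, 0.27, 0.28, 0.29, 0.3 , 0.31, 0.32, 0.33, 0.34, 0.35,
       0.36, 0.37, 0.38, 0.39]))
0.335 0.36 6917 ((0.578657329082489, 0.304132878780365), (0.07184940576553345, 0.18933165073394775), 78.2132339477539) [[0.4790000021457672, 0.2879999876022339], [0.6639999747276306, 0.25], [0.6790000200271606, 0.3199999928474426], [0.49300000071525574, 0.35899999737739563]]
0.288 0.305 3666 ((0.5948432087898254, 0.2521776556968689), (0.17448416352272034, 0.10666437447071075), 9.100334167480469) [[0.5, 0.29100000858306885], [0.5170000195503235, 0.1860000044107437], [0.6890000104904175, 0.21299999952316284], [0.6729999780654907, 0.3190000057220459]]
0.16 0.2 1893 ((0.5714324116706848, 0.2636103928089142), (0.1418295055627823, 0.18300800025463104), 79.51717376708984) [[0.4690000116825104, 0.210999995470047], [0.6489999890327454, 0.1770000010728836], [0.6740000247955322, 0.31700000166893005], [0.49399998784065247, 0.3499999940395355]]
tin [ 0.742 -0.01   0.054]
bottle [ 0.703 -0.12   0.119]
head [ 0.435 -0.314  0.05 ]
tail [ 0.357 -0.268  0.045]
tt [ 0.724 -0.062  0.019]
tt [ 0.72  -0.061  0.031]
```

View pics/ct.png

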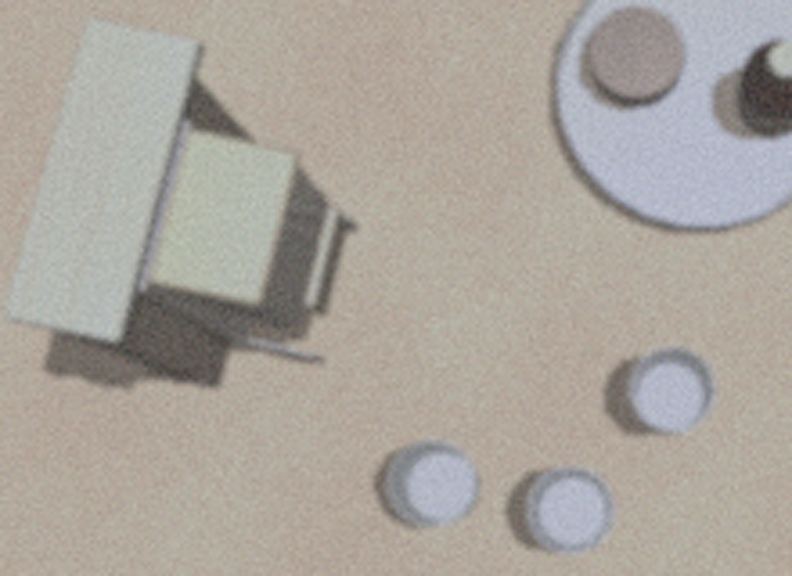

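View pics/cs.png

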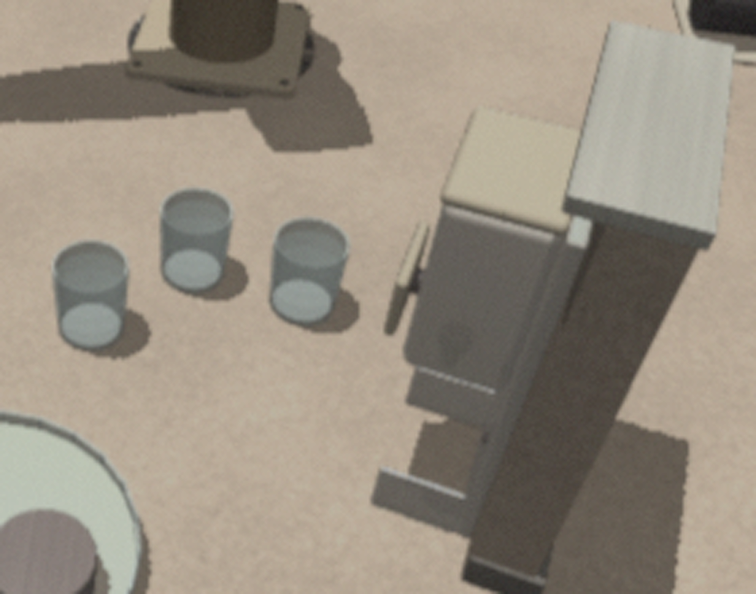

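The crop confirms the choice: a clear open cup at top crop (671,393), standing apart from the other two. The plate, tank and near cheek are visible at the dispenser. Next I fit the dispenser pose and refine the cup.

Run:
```python
from h import *
from scipy.optimize import least_squares
L=lambda n:dict(np.load(n+'.npz'))
t,s=L('top'),L('scene')
def ray(c,uv,z):
    T=np.linalg.inv(c['extrinsics']);d=T[:3,:3]@np.linalg.inv(c['camera_matrix'])@[uv[0],uv[1],1]
    return T[:3,3]+d*(z-T[2,3])/d[2]
print('foot',ray(t,(301.4,245),.003),ray(s,(268.7,230.7),.003));print('rim',ray(t,(301.4,243.5),.075),ray(s,(268.5,210),.075))
def face(c,lo,hi,x0,x1,y0,y1):
    P=pts(c);m=((P[...,2]>lo)&(P[...,2]<hi)&(P[...,0]>x0)&(P[...,0]<x1)&(P[...,1]>y0)&(P[...,1]<y1)).astype(np.uint8)
    m=cv2.morphologyEx(m,cv2.MORPH_OPEN,np.ones((3,3)));n,l,st,_=cv2.connectedComponentsWithStats(m)
    k=1+st[1:,4].argmax();r=cv2.minAreaRect(P[l==k][:,:2].astype(np.float32));return r
for c in(t,s):
  print('cap',face(c,.34,.36,.4,.75,.2,.45)); print('tank',face(c,.285,.305,.4,.7,.15,.32))
# hand-picked corners: image top crop /3.6+off, tank top z=.295, cap z=.347 ; scene crop
f=lambda a,b:(115+a/3.6,135+b/3.6); g=lambda a,b:(235+a/2.7,110+b/2.7)
print('top tank front',ray(t,f(296,155),.295)[:2],ray(t,f(262,304),.295)[:2])
print('top cap front',ray(t,f(201,44),.352)[:2],ray(t,f(122,343),.352)[:2])
print('cheek near tip top',ray(t,f(322,359),.045)[:2]);print('cheek far tip scene',ray(s,g(383,470),.045)[:2],ray(s,g(374,503),0)[:2])
```

```text
foot [ 0.48195405 -0.04181324  0.003     ] [ 0.48287049 -0.03968508  0.003     ]
rim [ 0.47959148 -0.0396348   0.075     ] [ 0.48800811 -0.03831546  0.075     ]
cap ((0.5775818824768066, 0.30435729026794434), (0.07184940576553345, 0.18622645735740662), 78.2132339477539)
tank ((0.5649611949920654, 0.24704064428806305), (0.07807489484548569, 0.10853207111358643), 77.81710052490234)
cap ((0.5785852670669556, 0.30389559268951416), (0.07020337134599686, 0.1893250048160553), 78.27564239501953)
tank ((0.57587730884552, 0.24848027527332306), (0.08416085690259933, 0.11958726495504379), 78.10782623291016)
top tank front [0.60362942 0.20100738] [0.5098918  0.21791007]
top cap front [0.65733169 0.24900568] [0.4783093  0.28543107]
cheek near tip top [0.5033958  0.22383089]
cheek far tip scene [0.61506635 0.21080159] [0.61206021 0.21165785]
```

Top and scene measurements agree: nozzle ≈ (0.5625, 0.239), push direction X ≈ (0.204, 0.979), cup ≈ (0.483, -0.040).

Plan: set the fingers about 42 mm apart as a two-point cradle, with the tool tilted about 45° to stay clear of the tank and plate. Then push the cup low along X.

{"name": "send_rows", "arguments": {"steps": "0 0.0184 0.0219 0 0 0 0.1226;0 0.0184 0.0219 0 0 0 0.1226;0 0.0184 0.0219 0 0 0 0.1226;0 0.0184 0.0219 0 0 0 0.1226;0 0.0184 0.0219 0 0 0 0.1226"}}

```text
clock: 0.52
eef_pos: [0.2796, -0.3528, 0.2308]
tool_rot: [0.877, 0.48, -0.0, -0.001]
ft_force: [0.4, 0.2, 1.2]
grip_width: 0.0426
grasp_force: 0.0
```

{"name": "send_rows", "arguments": {"steps": "0 0.0184 0.0219 0 0 0 0.1226;0 0.0184 0.0219 0 0 0 0.1226;0 0.0184 0.0219 0 0 0 0.1226;0 0.0184 0.0219 0 0.108 -0.022 0;0 0.0184 0.0219 0 0.108 -0.022 0"}}

```text
clock: 0.93
eef_pos: [0.3725, -0.2419, 0.2323]
tool_rot: [0.77, 0.628, 0.087, -0.071]
ft_force: [0.3, -1.0, -0.6]
grip_width: 0.0426
grasp_force: 0.0
```

{"name": "send_rows", "arguments": {"steps": "0 0.0184 0.0219 0 0.108 -0.022 0;0 0.0184 0.0219 0 0.108 -0.022 0;0 0.0184 0.0219 0 0.108 -0.022 0;0 0.0184 0.0219 0 0.108 -0.022 0;0 0.0184 0.0219 0 0.108 -0.022 0"}}

```text
clock: 1.35
eef_pos: [0.4643, -0.1347, 0.2316]
tool_rot: [0.719, 0.583, 0.293, -0.24]
ft_force: [0.6, -0.0, -0.6]
grip_width: 0.0426
grasp_force: 0.0
```

```bash
cat >> h.py <<'E'
from scipy.spatial.transform import Rotation as R
def st():
    o=get_obs();print(round(float(o['clock']),2),np.round(o['eef_pos'],4),'grip',round(float(o['grip_width']),4),'F',np.round(o['ft_force'],1));print(R.from_quat(o['tool_rot']).as_matrix().round(3).tolist(),np.round(o['joint_pos'],2))
E
python3 -c "
from h import *
st()"
```

```text
1.35 [ 0.4643 -0.1347  0.2316] grip 0.0426 F [ 0.6 -0.  -0.6]
[[0.148, 0.979, 0.141], [0.698, -0.204, 0.686], [0.7, -0.003, -0.714]] [-0.68  0.46  0.07  1.61  0.67  0.94]
```

{"name": "send_rows", "arguments": {"steps": "0 0.0005 0.003 -0.0265 0 0 0;0 0.0005 0.003 -0.0265 0 0 0;0 0.0005 0.003 -0.0265 0 0 0;0 0.0005 0.003 -0.0265 0 0 0;0 0.0005 0.003 -0.0265 0 0 0"}}

```text
clock: 1.77
eef_pos: [0.4655, -0.1198, 0.0971]
tool_rot: [0.719, 0.584, 0.291, -0.239]
ft_force: [-0.0, 0.3, 0.4]
grip_width: 0.0427
grasp_force: 0.0
```

{"name": "send_rows", "arguments": {"steps": "0 0.0005 0.003 -0.0265 0 0 0;0 0.0005 0.003 -0.0265 0 0 0;0 0.0005 0.003 -0.0265 0 0 0;0 0 0 -0.003 0 0 0;0 0 0 -0.002 0 0 0"}}

```text
clock: 2.18
eef_pos: [0.4661, -0.1102, 0.0133]
tool_rot: [0.719, 0.584, 0.29, -0.241]
ft_force: [-0.4, -0.7, 0.5]
grip_width: 0.0429
grasp_force: 0.0
```

Run:
```python
from h import *
st()
c=snap('scene');t=snap('top')
f=lambda c,x0,x1,y0,y1:cv2.resize(cv2.cvtColor(c['frame'][y0:y1,x0:x1],cv2.COLOR_RGB2BGR),(400,400),interpolation=cv2.INTER_CUBIC)
cv2.imwrite('pics/a.png',cv2.convertScaleAbs(np.hstack([f(c,180,340,120,280),f(t,220,400,170,350)]),alpha=1.6))
```

```text
2.18 [ 0.4661 -0.1102  0.0133] grip 0.0429 F [-0.4 -0.7  0.5]
[[0.15, 0.979, 0.137], [0.7, -0.203, 0.685], [0.699, -0.007, -0.715]] [-0.64  0.69 -0.19  1.09  0.68  0.99]
```

View pics/a.png

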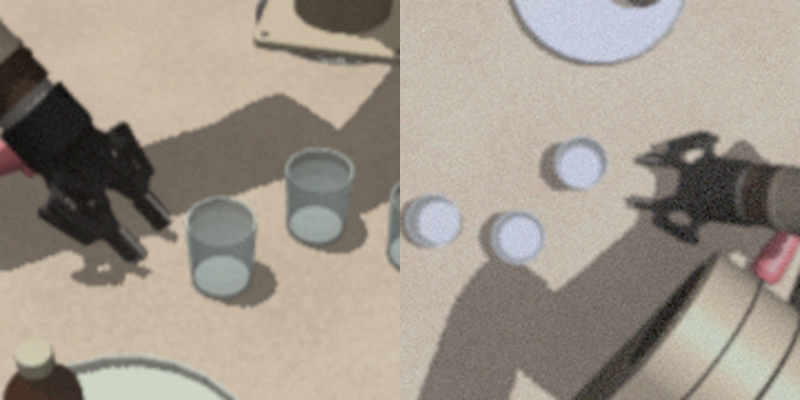

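The cradle sits behind the right-hand cup, clear of the table and the massager. I move in and push towards the bay line.

{"name": "send_rows", "arguments": {"steps": "0 0.0022 0.008 0 0 0 0;0 0.0022 0.008 0 0 0 0;0 0.0022 0.008 0 0 0 0;0 0.0022 0.006 0 0 0 0;0 0.0022 0.005 0 0 0 0"}}

```text
clock: 2.7
eef_pos: [0.4785, -0.075, 0.0149]
tool_rot: [0.719, 0.585, 0.291, -0.239]
ft_force: [-0.2, 0.1, 0.1]
grip_width: 0.0427
grasp_force: 0.0
```

{"name": "send_rows", "arguments": {"steps": "0 0.0018 0.005 0 0 0 0;0 0.002 0.006 0 0 0 0;0 0.0024 0.007 0 0 0 0;0 0.0024 0.0072 0 0 0 0;0 0.0024 0.0072 0 0 0 0"}}

```text
clock: 3.12
eef_pos: [0.4895, -0.0431, 0.0143]
tool_rot: [0.719, 0.584, 0.291, -0.239]
ft_force: [0.3, -1.2, 0.1]
grip_width: 0.043
grasp_force: 0.4
```

{"name": "send_rows", "arguments": {"steps": "0 0.0024 0.0072 0 0 0 0;0 0.0024 0.0072 0 0 0 0;0 0.0024 0.0072 0 0 0 0;0 0.0024 0.006 0 0 0 0;0 0.0018 0.004 0 0 0 0"}}

```text
clock: 3.53
eef_pos: [0.5007, -0.0112, 0.0143]
tool_rot: [0.719, 0.584, 0.291, -0.239]
ft_force: [0.1, -0.5, -0.1]
grip_width: 0.0427
grasp_force: 0.4
```

Run:
```python
from h import *
st()
c=snap('scene');t=snap('top')
f=lambda c,x0,x1,y0,y1:cv2.resize(cv2.cvtColor(c['frame'][y0:y1,x0:x1],cv2.COLOR_RGB2BGR),(400,400),interpolation=cv2.INTER_CUBIC)
cv2.imwrite('pics/b.png',cv2.convertScaleAbs(np.hstack([f(c,220,380,120,280),f(t,180,340,150,310)]),alpha=1.6))
```

```text
3.53 [ 0.5007 -0.0112  0.0143] grip 0.0427 F [ 0.1 -0.5 -0.1]
[[0.148, 0.979, 0.139], [0.701, -0.203, 0.683], [0.697, -0.004, -0.717]] [-0.44  0.63 -0.3   0.87  0.74  1.24]
```

View pics/b.png

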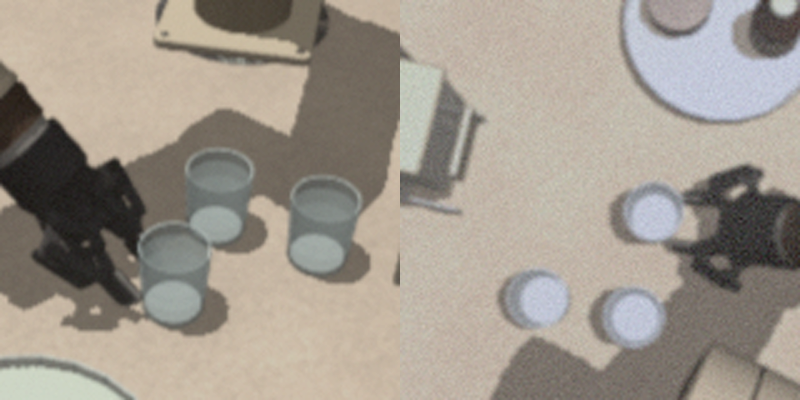

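The cup stays upright and sits in the cradle, foot at top (281,236) and scene (289,241). I'll measure its offset from the tool.

```bash
cat >> h.py <<'E'
def ray(c,uv,z):
    T=np.linalg.inv(c['extrinsics']);d=T[:3,:3]@np.linalg.inv(c['camera_matrix'])@[uv[0],uv[1],1]
    return T[:3,3]+d*(z-T[2,3])/d[2]
E
python3 - <<'E'
from h import *
t,s=[dict(np.load(n+'.npz')) for n in('top','scene')]
X=np.array([.204,.979]);Y=np.array([.979,-.204]);N=np.array([.5625,.239]);E=get_obs()['eef_pos'][:2]
for p in (ray(t,(281,236),.003),ray(s,(289.2,241.2),.003)):
    p=p[:2];print(p,'rel tcp XY',(p-E)@X,(p-E)@Y,'to nozzle',(N-p)@X,(N-p)@Y)
print('tcp to nozzle',(N-E)@X,(N-E)@Y)
E
```

```text
[0.50667984 0.01575594] rel tcp XY 0.027652411265717877 0.0003956090617288832 to nozzle 0.22994325011992603 0.009106142876441736
[0.50472567 0.0140882 ] rel tcp XY 0.025621044636464193 -0.0011773062026468441 to nozzle 0.2319746167491797 0.01067905814081746
tcp to nozzle 0.2575956613856439 0.009501751938170627
```

{"name": "send_rows", "arguments": {"steps": "0 0.0018 0.005 0 0 0 0;0 0.002 0.0072 0 0 0 0;0 0.002 0.0075 0 0 0 0;0 0.002 0.0075 0 0 0 0;0 0.002 0.0075 0 0 0 0"}}

```text
clock: 4.05
eef_pos: [0.5105, 0.0234, 0.0143]
tool_rot: [0.719, 0.584, 0.291, -0.239]
ft_force: [-0.7, -1.3, 0.1]
grip_width: 0.0428
grasp_force: 0.2
```

{"name": "send_rows", "arguments": {"steps": "0 0.002 0.0075 0 0 0 0;0 0.002 0.0075 0 0 0 0;0 0.002 0.0075 0 0 0 0;0 0.002 0.0075 0 0 0 0;0 0.002 0.0075 0 0 0 0"}}

```text
clock: 4.47
eef_pos: [0.5206, 0.0609, 0.0143]
tool_rot: [0.719, 0.584, 0.291, -0.239]
ft_force: [-0.3, 0.1, -0.9]
grip_width: 0.0427
grasp_force: 0.2
```

{"name": "send_rows", "arguments": {"steps": "0 0.002 0.0075 0 0 0 0;0 0.002 0.0075 0 0 0 0;0 0.002 0.0075 0 0 0 0;0 0.002 0.0075 0 0 0 0;0 0.002 0.0075 0 0 0 0"}}

```text
clock: 4.88
eef_pos: [0.5306, 0.0983, 0.0143]
tool_rot: [0.719, 0.584, 0.291, -0.239]
ft_force: [-0.3, 0.6, -0.6]
grip_width: 0.0426
grasp_force: 0.2
```

{"name": "send_rows", "arguments": {"steps": "0 0.002 0.0075 0 0 0 0;0 0.002 0.0075 0 0 0 0;0 0.002 0.0075 0 0 0 0;0 0.002 0.006 0 0 0 0;0 0.002 0.0045 0 0 0 0"}}

```text
clock: 5.3
eef_pos: [0.5404, 0.1314, 0.0143]
tool_rot: [0.719, 0.584, 0.291, -0.239]
ft_force: [-0.5, -0.4, -0.6]
grip_width: 0.0423
grasp_force: 0.2
```

Run:
```python
from h import *
st()
c=snap('scene');t=snap('top')
f=lambda c,x0,x1,y0,y1:cv2.resize(cv2.cvtColor(c['frame'][y0:y1,x0:x1],cv2.COLOR_RGB2BGR),(400,400),interpolation=cv2.INTER_CUBIC)
cv2.imwrite('pics/c.png',cv2.convertScaleAbs(np.hstack([f(c,290,490,130,330),f(t,120,320,130,330)]),alpha=1.6))
```

```text
5.3 [0.5404 0.1314 0.0143] grip 0.0423 F [-0.5 -0.4 -0.6]
[[0.148, 0.979, 0.139], [0.701, -0.203, 0.683], [0.697, -0.004, -0.717]] [-0.15  0.58 -0.39  0.55  0.77  1.64]
```

View pics/c.png

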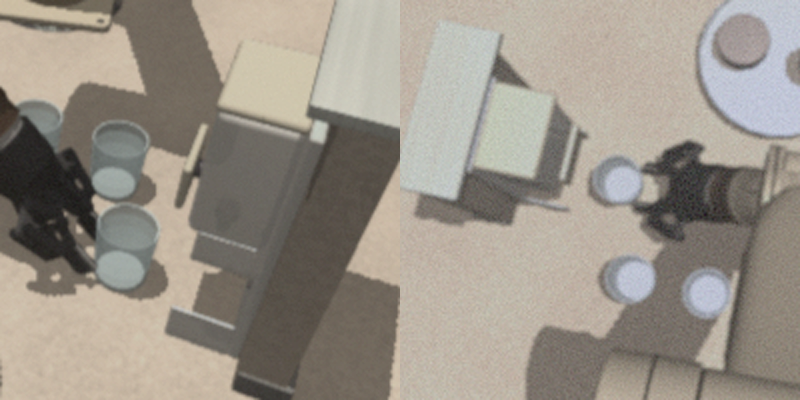

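The cup stands upright just before the bay, foot at top (231,221) and scene (350.5,265.5). The tool is well below and behind the push plate.

Run:
```python
from h import *
t,s=[dict(np.load(n+'.npz')) for n in('top','scene')]
X=np.array([.204,.979]);Y=np.array([.979,-.204]);N=np.array([.5625,.239]);E=get_obs()['eef_pos'][:2]
for p in (ray(t,(231,221),.003),ray(s,(350.5,265.5),.003)):
    p=p[:2];print(p,'rel tcp XY',(p-E)@X,(p-E)@Y,'to nozzle',(N-p)@X,(N-p)@Y)
print('tcp to nozzle',(N-E)@X,(N-E)@Y)
# cheek tips again
print(ray(t,(120+168/2,130+209/2),.045)[:2],ray(s,(290+168/2,130+333/2),0)[:2])
```

```text
[0.54771611 0.15770265] rel tcp XY 0.02717118586627837 0.0016047585445061697 to nozzle 0.08260602442173422 -0.002111227383427814
[0.54452312 0.15814547] rel tcp XY 0.02695334331236031 -0.001611508768344734 to nozzle 0.08282386697565226 0.0011050399294230927
tcp to nozzle 0.10977721028801259 -0.0005064688389216435
[0.50399061 0.22506537] [0.61234129 0.21264242]
```

Aligned within about 2 mm, with 83 mm to go along X.

{"name": "send_rows", "arguments": {"steps": "0 0.0009 0.0045 0 0 0 0;0 0.0013 0.0062 0 0 0 0;0 0.0015 0.007 0 0 0 0;0 0.0015 0.007 0 0 0 0;0 0.0015 0.007 0 0 0 0"}}

```text
clock: 5.82
eef_pos: [0.5472, 0.163, 0.0143]
tool_rot: [0.719, 0.584, 0.291, -0.239]
ft_force: [-0.8, -0.3, 0.0]
grip_width: 0.0426
grasp_force: 0.2
```

{"name": "send_rows", "arguments": {"steps": "0 0.0015 0.007 0 0 0 0;0 0.0015 0.007 0 0 0 0;0 0.0013 0.006 0 0 0 0;0 0.001 0.005 0 0 0 0;0 0.001 0.005 0 0 0 0"}}

```text
clock: 6.23
eef_pos: [0.5534, 0.1929, 0.0143]
tool_rot: [0.719, 0.584, 0.291, -0.239]
ft_force: [-0.3, -0.2, 0.5]
grip_width: 0.0428
grasp_force: 0.3
```

{"name": "send_rows", "arguments": {"steps": "0 0.0008 0.004 0 0 0 0;0 0.0008 0.004 0 0 0 0;0 0.0008 0.004 0 0 0 0;0 0.0008 0.004 0 0 0 0;0 0.0005 0.0025 0 0 0 0"}}

```text
clock: 6.65
eef_pos: [0.5572, 0.2112, 0.0143]
tool_rot: [0.719, 0.584, 0.291, -0.239]
ft_force: [0.7, -0.6, 0.8]
grip_width: 0.0425
grasp_force: 0.2
```

Run:
```python
from h import *
st()
X=np.array([.204,.979]);Y=np.array([.979,-.204]);N=np.array([.5625,.239]);E=get_obs()['eef_pos'][:2]
print('tcp to nozzle',(N-E)@X,(N-E)@Y)
c=snap('scene');t=snap('top')
f=lambda c,x0,x1,y0,y1:cv2.resize(cv2.cvtColor(c['frame'][y0:y1,x0:x1],cv2.COLOR_RGB2BGR),(400,400),interpolation=cv2.INTER_CUBIC)
cv2.imwrite('pics/d.png',cv2.convertScaleAbs(np.hstack([f(c,340,480,180,320),f(t,120,280,130,290)]),alpha=1.6))
```

```text
6.65 [0.5572 0.2112 0.0143] grip 0.0425 F [ 0.7 -0.6  0.8]
[[0.148, 0.979, 0.139], [0.701, -0.203, 0.683], [0.697, -0.004, -0.717]] [ 0.01  0.58 -0.4   0.39  0.75  1.86]
tcp to nozzle 0.028336712684748834 -0.0004992815917171838
```

View pics/d.png

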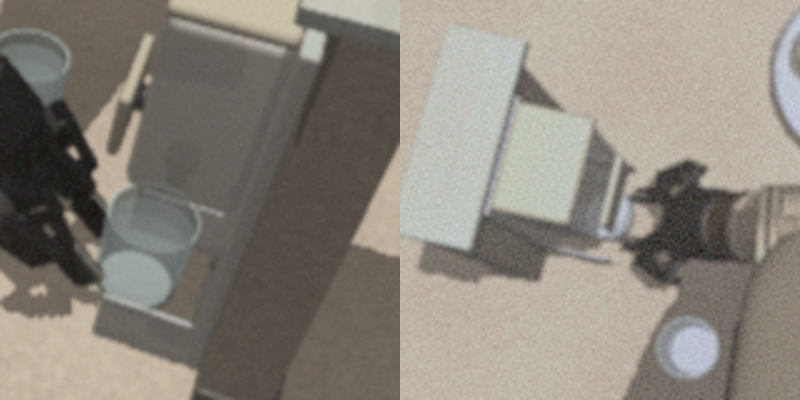

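The cup is in the bay, foot at scene (388,278), upright and between the cheeks. I'll check its position numerically.

Run:
```python
from h import *
s=dict(np.load('scene.npz'))
X=np.array([.204,.979]);Y=np.array([.979,-.204]);N=np.array([.5625,.239])
for uv,z in(((388,278),.003),((340+153*.35,180+220*.35),.075)):
    p=ray(s,uv,z)[:2];print(p,'to nozzle',(N-p)@X,(N-p)@Y)
q=lambda x,y,z:[*(N+x*X+y*Y),z]
g=lambda P:((proj(s,np.array(P))-[340,180])/.35).round(0).tolist()
print('backplate foot line (at 40 behind nozzle), cheek far tip, nozzle tip, in crop px:',g([q(.04,-.05,0),q(.04,.05,0)]),g([q(-.023,.054,.045),q(-.023,.054,0)]),g([q(0,0,.115)]),'cup foot/rim if ideal',g([q(0,0,.003),q(0,0,.075)]))
```

```text
[0.56048995 0.23858117] to nozzle 0.0008200794021077029 0.0018823946436366636
[0.56427344 0.23591528] to nozzle 0.0026581610877248005 -0.0023654857216461153
backplate foot line (at 40 behind nozzle), cheek far tip, nozzle tip, in crop px: [[205.0, 254.0], [176.0, 356.0]] [[98.0, 291.0], [87.0, 329.0]] [[170.0, 180.0]] cup foot/rim if ideal [[138.0, 282.0], [158.0, 219.0]]
```

Within about 3 mm of the nozzle. Now I back straight out and clear.

{"name": "send_rows", "arguments": {"steps": "0 -0.001 -0.005 0 0 0 0;0 -0.002 -0.01 0 0 0 0;0 -0.0035 -0.017 0 0 0 0;0 -0.004 -0.02 0 0 0 0;0 -0.004 -0.02 0 0 0 0"}}

```text
clock: 7.17
eef_pos: [0.5422, 0.1379, 0.0144]
tool_rot: [0.719, 0.584, 0.291, -0.239]
ft_force: [1.1, 0.6, 0.3]
grip_width: 0.0428
grasp_force: 0.0
```

{"name": "send_rows", "arguments": {"steps": "0 -0.004 -0.02 0 0 0 0;0 -0.004 -0.02 0.01 0 0 0;0 -0.002 -0.01 0.02 0 0 0;0 0 0 0.02 0 0 0;0 0 0 0.01 0 0 0"}}

```text
clock: 7.58
eef_pos: [0.5338, 0.0872, 0.0763]
tool_rot: [0.719, 0.584, 0.292, -0.238]
ft_force: [0.4, 0.6, 0.4]
grip_width: 0.0426
grasp_force: 0.0
```

Run:
```python
from h import *
st()
c=snap('scene');t=snap('top')
f=lambda c,x0,x1,y0,y1:cv2.resize(cv2.cvtColor(c['frame'][y0:y1,x0:x1],cv2.COLOR_RGB2BGR),(400,400),interpolation=cv2.INTER_CUBIC)
cv2.imwrite('pics/e.png',cv2.convertScaleAbs(np.hstack([f(c,340,480,180,320),f(t,120,420,100,400)]),alpha=1.6))
P=pts(t)
for nm,uv in dict(tin=(291,150),bottle=(333,158),head=(403,262),tail=(386,291)).items():print(nm,P[uv[1],uv[0]].round(3))
```

```text
7.58 [0.5338 0.0872 0.0763] grip 0.0426 F [0.4 0.6 0.4]
[[0.148, 0.979, 0.143], [0.701, -0.206, 0.683], [0.698, -0.001, -0.716]] [-0.24  0.5  -0.32  0.79  0.77  1.52]
tin [ 0.741 -0.01   0.058]
bottle [ 0.703 -0.12   0.118]
head [ 0.435 -0.313  0.053]
tail [ 0.358 -0.267  0.046]
```

View pics/e.png

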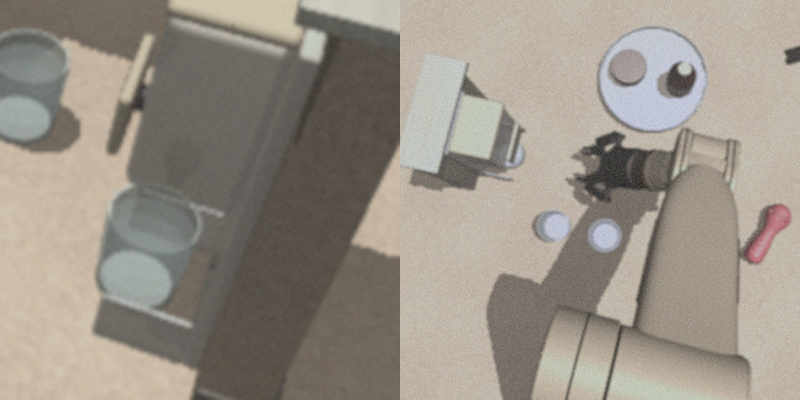

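The cup stands in the bay, foot at scene crop (135,280), and tin, bottle and massager haven't moved. The cheek tip at (104,298) and the nozzle shadow at (180,170) hint that the nozzle lies a few mm deeper than I estimated. The back plate limits overshoot to 7 mm, so I'll nudge 4 mm further.

{"name": "send_rows", "arguments": {"steps": "0 0 0 -0.02 0 0 0;0 0 0 -0.02 0 0 0;0 0.002 0.01 -0.02 0 0 0;0 0.004 0.02 -0.002 0 0 0;0 0.004 0.02 0 0 0 0"}}

```text
clock: 8.1
eef_pos: [0.5406, 0.1393, 0.0092]
tool_rot: [0.72, 0.583, 0.289, -0.24]
ft_force: [-0.4, 0.4, -0.2]
grip_width: 0.0422
grasp_force: 0.0
```

{"name": "send_rows", "arguments": {"steps": "0 0.004 0.02 0 0 0 0;0 0.004 0.02 0 0 0 0;0 0.0025 0.0125 0 0 0 0;0 0.0015 0.0075 0 0 0 0;0 0.0008 0.004 0 0 0 0"}}

```text
clock: 8.52
eef_pos: [0.5544, 0.2041, 0.0113]
tool_rot: [0.719, 0.585, 0.29, -0.239]
ft_force: [-0.3, 0.4, 0.9]
grip_width: 0.0425
grasp_force: 0.0
```

{"name": "send_rows", "arguments": {"steps": "0 0.0006 0.003 0 0 0 0;0 0.0006 0.003 0 0 0 0;0 0.0006 0.003 0 0 0 0;0 0.0004 0.002 0 0 0 0;0 0.0004 0.002 0 0 0 0"}}

```text
clock: 8.93
eef_pos: [0.5581, 0.2154, 0.0122]
tool_rot: [0.719, 0.584, 0.291, -0.239]
ft_force: [0.3, -0.8, -0.3]
grip_width: 0.0423
grasp_force: 0.2
```

{"name": "send_rows", "arguments": {"steps": "0 -0.001 -0.005 0 0 0 0;0 -0.002 -0.01 0 0 0 0;0 -0.0035 -0.017 0 0 0 0;0 -0.004 -0.02 0 0 0 0;0 -0.004 -0.02 0 0 0 0"}}

```text
clock: 9.35
eef_pos: [0.5432, 0.1428, 0.0125]
tool_rot: [0.719, 0.584, 0.291, -0.239]
ft_force: [0.0, -0.7, 1.4]
grip_width: 0.0429
grasp_force: 0.0
```

{"name": "send_rows", "arguments": {"steps": "0 -0.004 -0.02 0 0 0 0;0 -0.004 -0.02 0.01 0 0 0;0 -0.002 -0.01 0.02 0 0 0;0 0 0 0.02 0 0 0;0 0 0 0 0 0 0"}}

```text
clock: 9.77
eef_pos: [0.5361, 0.0919, 0.0659]
tool_rot: [0.719, 0.584, 0.293, -0.236]
ft_force: [1.4, -0.5, -0.2]
grip_width: 0.0424
grasp_force: 0.0
```

{"name": "send_rows", "arguments": {"steps": "0 0 0 0 0 0 0;0 0 0 0 0 0 0;0 0 0 0 0 0 0;0 0 0 0 0 0 0;0 0 0 0 0 0 0"}}

```text
clock: 10.18
eef_pos: [0.5328, 0.0942, 0.0615]
tool_rot: [0.719, 0.584, 0.29, -0.24]
ft_force: [-0.1, 0.4, -0.3]
grip_width: 0.0427
grasp_force: 0.0
```

Run:
```python
from h import *
st()
c=snap('scene')
a=cv2.resize(cv2.cvtColor(c['frame'][180:320,340:480],cv2.COLOR_RGB2BGR),(560,560),interpolation=cv2.INTER_CUBIC)
cv2.imwrite('pics/f.png',cv2.convertScaleAbs(a,alpha=2))
X=np.array([.204,.979]);Y=np.array([.979,-.204]);N=np.array([.5635,.2415])
q=lambda x,y,z:[*(N+x*X+y*Y),z]
print(((proj(c,np.array([q(0,0,.003),q(0,0,.075),q(0,0,.115),q(0,0,.145),q(.04,.05,0),q(-.023,.054,.045),q(-.023,.054,0)]))-[340,180])*4).round(0).tolist())
```

```text
10.18 [0.5328 0.0942 0.0615] grip 0.0427 F [-0.1  0.4 -0.3]
[[0.149, 0.979, 0.138], [0.701, -0.203, 0.684], [0.697, -0.005, -0.717]] [-0.23  0.52 -0.34  0.75  0.77  1.54]
[[197.0, 397.0], [226.0, 309.0], [243.0, 255.0], [257.0, 212.0], [252.0, 501.0], [142.0, 410.0], [127.0, 463.0]]
```

View pics/f.png

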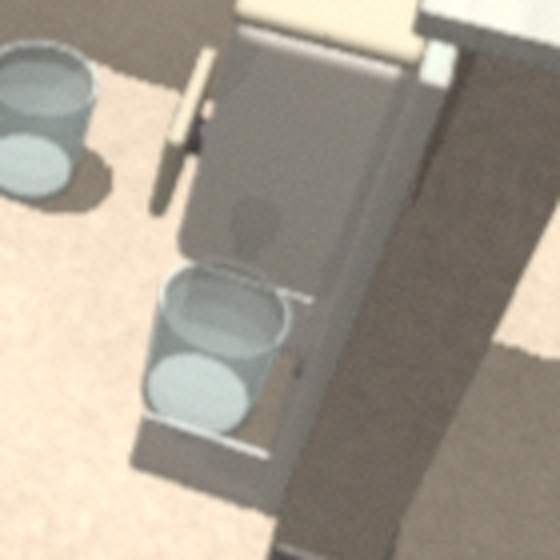

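The cup's foot at (197,393) and rim at (225,308) match the predicted ideal positions (197,397) and (226,309). The nozzle tip at about (250,252) is close to the predicted (243,255), and the push plate is out.

```bash
python3 -c "
from workcell import *
print(job_done())"
```

```text
the job is handed in; nothing more can be done
None
```

The job is handed in but returned no verdict: the right-hand dosing cup stands upright in the bay, by my measurements within about 5 mm of under the nozzle. The push plate is out, the tin, bottle and massager are unmoved, and the arm is clear of everything.

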